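Seat a circuit board in the soldering fixture and lock it with a quarter-turn retainer

ROBOT

A 6-joint arm with a two-finger parallel gripper is mounted at the origin on a cart in front of the work surface, level with it; the furniture and walls round the work are solid. World frame = base frame: x ahead of the robot, y to its left, z up, the work surface at z = 0. Lengths are in mm, angles in rad, forces in N, time in s.
With the tool pointing down it reaches from about 400 to 925 mm from the base axis. Payload 12.5 kg.
Tool frame: the origin (TCP) lies at the very end of the fingers, on their centre line; the grasp point (between the pads) lies 19 mm behind it (env.tcp_to_grasp is the distance from the TCP to the grasp point, in mm); z points along the fingers, x is the direction in which the jaws open and shut, and the axes are right-handed (so a half turn about z gives the same grasp; the last joint's range is limited). The gripper opens to 95 mm and grips with 3 to 60 N. Pads are 20 mm wide; open, the fingers measure 119 mm over their backs; the gripper's body (75 mm by 180 mm) begins 59 mm behind the grasp point.
Start: joints at [1.002, 0.491, 1.559, -0, 1.092, -0.106], TCP at [279.022, 559.28, 214.661] pointing down, gripper open.
Joint ranges: [-3.1, 3.1], [-0.84, 2.19], [0.05, 2.79], [-1.13, 4.28], [0.06, 2.93], [-2.69, 2.69]. Speed limits (rad/s): [2.22, 2.22, 2.79, 3.14, 3.14, 3.14].

INTERFACE

Orientations are given as [roll, pitch, yaw] about the fixed x, y, z axes, in that order (R = Rz(yaw) Ry(pitch) Rx(roll)).
In Python, from cell import env, vision, job gives the robot as it stands.
- The arm moves only by the shell command python3 -m pendant 'ROWS' [OPENING]. ROWS is JSON, a list of rows, each a list of 4 numbers: the shift along the tool's x, y, z in mm, then the turn about the tool's z in degrees. In form: [[tx, ty, tz, turn], ...]. A call has 1 to 8 rows; each row is the pose to reach, as a shift and turn from the pose measured when the call began, along the tool's axes at that moment; what a row does not reach only later rows make up. A row lasts 1/8 s, in which the tool goes at most 62.5 mm and 10.7 degrees, less where a joint would pass 70% of its speed; a pose out of reach is approached as far as the arm can. A call with a gripper value outside its range is refused whole. OPENING is the closure, from 0 (fully open) to 1 (shut), set as the call begins (- or left out, the last holds). The fingers move at their own pace and stop on an object; the grip force is fixed at half the most. Time passes only in rows, so rows that repeat a pose let the fingers close. It gives the time, the measured TCP pose, the force and the opening at its end, in the units of the state.
- env.state(): the state, without advancing time (a new reading comes with each control period).
- vision.read_camera(name): name is "scene" or "side" or "wrist"; returns a dict with "pixels" (384x512x3 uint8, red, green, blue), "intrinsics" (3x3 intrinsics, pixels), "R" (3x3) and "t" (3): a world point X has camera coordinates R X + t; the wrist camera has in their place "tool_from_camera" (4x4, takes a point from camera to tool coordinates, whose origin is the TCP and whose axes are the tool frame's). Camera axes: x right, y down, z forward; pixel columns grow to the right and rows downward; lengths in mm; the calibration is good to about 2 mm. A picture is of the moment at which its call begins: read the wrist's pose just before it. There is no depth.
- job.job_done(): hands the job in, once; it reports no verdict.
Trained networks look in a picture, given as the dict that the camera call returned (one of the last four; its "shot" number tells which), for a name from the list of things; names that differ only in an ending like _2 or _b are one class to them, and where a whole thing is asked for, a point or a joint stands for the part that bears it (a point fixed in the world has none). Each returns a list of dicts, best first, with "confidence" (0 to 1); they miss things now and then, are a little off and sometimes report something else, mostly with a low value. They report only what shows in the picture. A call takes as long as a camera call. They do not tell look-alikes from the thing itself.
- vision.find_in(picture, query): "at" ([x, y, z] in mm, in the coordinates of the camera as it stood for that picture, good to about 4 mm: the middle of the surface that is visible of it).
- vision.regions_of(picture, query): "pixels" (384x512 bool, what is visible of it).
The state is a dict: "t": time; "joints": joint angles; "qvel": joint speeds; "tau": joint torques, N m; "eef_pos": TCP position; "tcp_rot": TCP orientation; "ft_force": force on the tool from outside, world axes, zero at the start; "moment": the same for the moment, N m; "opening": opening from 0.0 (shut) to 1.0 (fully open).
Only numpy, scipy, OpenCV 4.12 (cv2) and the standard library are available. Lean on these libraries where they do the work, as an engineer would, in place of code of your own. Each camera call takes 0.05 s, during which the arm holds its last target.

TASK

Make the circuit board ready for soldering: gently slide it along its rails until it is fully home against the rear stop of the fixture. Then take the short-armed retainer from the parking stand, pass its T foot through the slot in front of the board until the collar sits on the plate, and turn it a quarter turn so that its arm points straight in over the board and the foot is locked crosswise under the plate. Leave the long-armed retainer parked in its stand, since its arm would strike the parts on this board.

Things in the scene. Friction and masses are not known exactly. Their poses are not given: they have to be found in the camera images.
- fixture: Aluminium bridge-shaped soldering fixture, fixed; plate 172 mm deep (x -102 to +70) by 176 mm wide, 8 mm thick, top 36 mm above the bench, 28 mm free below. Origin: at bench height under the home board's centre; x points from the open front (robot side) to the rear stop, z up. Two black L rails along x (guide walls 14 mm above the plate, 138 mm apart) carry the board's edges 8 mm above the plate.
- stop (a point): Middle of the rear stop's face, which the board's rear edge meets when home: fixture x +55 mm, board height. The stop bar rises 18 mm above the plate; its lip overhangs the board's rear edge by 3.5 mm with 3.5 mm of air above the board. Axes as the fixture's.
- slot (a point): Centre of the slot's mouth at the plate's top (36 mm above the bench), fixture x -68, y -18 mm: 13 mm in front of the home board's front edge. The slot is 13 mm wide along the fixture's x, 42 mm long along its y, cut through the 8 mm plate, mouth slightly chamfered. Axes as the fixture's. A board that is not home covers it.
- board: Green circuit board with fuse holders and capacitors, 110 mm (x) by 135 mm (y), 2 mm thick, 165 g, loose on the rails (1.5 mm side play), starts 25 to 45 mm short of home; home at fixture x = 0. Origin: its centre, 2 mm below its underside (42 mm above the bench); tallest part 28 mm above the origin. Axes as the fixture's. Front edge 55 mm toward -x. Slides with 1 N.
- retainer_short: Quarter-turn retainer with the shorter arm, the one to use; steel, 84 mm tall, about 130 g, loose. Origin: on its axis at the underside of its collar plate (30 x 20 x 5 mm, long along the arm), which rests on the plate; round hub 20 mm wide above it. z up, x along the arm. Arm 32 mm long from the axis, 14 mm wide, 13.5 to 21.5 mm above the origin: it passes 2 mm above the board's surface.
- retainer_short_grip (a point): Middle of the short retainer's black upright wing grip, on the axis 44 mm above its origin. The wing is 28 mm long along the arm (x), 12 mm thick across it (y), from 22 to 66 mm above the origin: pinch it across its thickness. Fingertips kept at 38 mm or more above the origin clear the board's parts.
- retainer_short_foot (a point): Centre of the short retainer's T foot, on the axis 14 mm below its origin. Foot 36 mm long parallel to the arm (x), 10 mm wide (y), 7 mm thick, under a 9.6 mm shank; its top is 10.5 mm below the origin. It enters the slot only with the arm parallel to the slot (to the left or right), and turns freely either way once the collar rests on the plate.
- retainer_short_pad (a point): Pad under the end of the short retainer's arm, 24 mm from its axis along the arm, 12 mm above its origin.
- retainer_long: A second retainer, as the short one but with an arm 52 mm long; not for this board, it stays in the stand. Origin and axes as for the short one.
- stand: Dark folded-steel parking stand, fixed, 70 mm (x) by 156 mm (y), top 32 mm above the bench. Origin: under its centre at bench height. Two through slots 44 mm long (x), 13 mm wide (y), at y +45 and -45 mm; a retainer stands loosely upright in each, collar on the stand's top, arm roughly along the stand's +x (away from the robot). Which retainer is in which slot varies.
There are look-alikes about, which are no part of the job. Leave any blue look-alike of the retainer_short alone.

How it is judged:
By the outcome, as a careful person would: the job done as asked, in the order asked, and still so for the second after the job is handed in, with the robot touching nothing.
It also fails if it takes over 56 s, if anything falls off the work surface, if the arm or the gripper's body presses on something with over 40 N, if the wrist force passes 120 N, or if a joint passes its speed limit or range.

## Working session

There is one attempt and no reset: what is moved stays moved. The work goes in short steps, Python scripts to look and compute and a shell command to move; the robot and the scene stay as the last step left them, time stands still between calls to the robot, and variables do not carry over. Pictures are saved under pics/ and viewed, and the job is handed in when it is done.

```bash
ls; mkdir -p pics; cat > h.py <<'E'
import numpy as np, cv2
from cell import env, vision, job
def save(p,n,crop=None,scale=1):
    im=cv2.cvtColor(p["pixels"],cv2.COLOR_RGB2BGR)
    if crop: x0,y0,x1,y1=crop; im=im[y0:y1,x0:x1]
    if scale!=1: im=cv2.resize(im,None,fx=scale,fy=scale,interpolation=cv2.INTER_CUBIC)
    cv2.imwrite("pics/"+n,im)
def Rt(rpy):
    from scipy.spatial.transform import Rotation as R
    return R.from_euler('xyz',rpy).as_matrix()
def cam2w(p,at,st=None):
    at=np.array(at,float)
    if "R" in p and "tool_from_camera" not in p: return np.array(p["R"]).T@(at-np.array(p["t"]))
    T=np.array(p["tool_from_camera"]); x=T[:3,:3]@at+T[:3,3]
    return Rt(st["tcp_rot"])@x+np.array(st["eef_pos"])
def campose(p,st=None):
    if "tool_from_camera" in p:
        T=np.array(p["tool_from_camera"]);Rw=Rt(st["tcp_rot"])
        return Rw@T[:3,:3], Rw@T[:3,3]+np.array(st["eef_pos"])
    R=np.array(p["R"]); return R.T, -R.T@np.array(p["t"])
def px2w(p,u,v,z,st=None):
    R,c=campose(p,st); d=R@np.linalg.inv(np.array(p["intrinsics"]))@np.array([u,v,1.])
    return c+d*(z-c[2])/d[2]
def w2px(p,X,st=None):
    R,c=campose(p,st); x=np.array(p["intrinsics"])@(R.T@(np.array(X,float)-c)); return x[:2]/x[2]
E
python3 - <<'E'
from h import *
s=env.state();print(s)
for n in ["scene","side","wrist"]:
    p=vision.read_camera(n);save(p,n+"0.png")
    for q in ["fixture","board","retainer_short","retainer_long","stand"]:
        for r in vision.find_in(p,q)[:4]:
            w=cam2w(p,r["at"],s);print(n,q,round(r["confidence"],2),w.round(0),w2px(p,w,s).round(0))
E
```

```text
pics
{'t': 0.0, 'joints': array([ 1.00239774e+00,  4.91551035e-01,  1.55950314e+00, -3.03288509e-05,
        1.09167123e+00, -1.05599339e-01]), 'qvel': array([ 1.51815091e-03,  1.51184985e-03,  2.26486551e-05, -9.96765683e-05,
       -4.59459992e-04,  2.36757345e-04]), 'tau': array([ 7.80684186e-04, -6.12633634e+01, -2.58186400e+01,  6.93103625e-02,
        4.80963592e-02, -7.99474287e-05]), 'eef_pos': array([278.87719036, 559.03732865, 214.04855127]), 'tcp_rot': array([-3.14150001e+00,  1.12927489e-03,  1.10801113e+00]), 'ft_force': array([-0.11639831,  0.88843667, -0.26204301]), 'moment': array([-0.00333033,  0.01731833, -0.0097467 ]), 'opening': 0.9983310963473592}
scene fixture 0.9 [535. -57.  37.] [306. 182.]
scene board 0.96 [525. -88.  47.] [319. 177.]
scene retainer_short 0.95 [425. 206.  62.] [228. 235.]
scene retainer_short 0.9 [334. 173.  47.] [270. 264.]
scene retainer_long 0.79 [425. 301.  55.] [179. 258.]
scene stand 0.71 [424. 267.  31.] [199. 261.]
scene stand 0.67 [424. 206.  65.] [228. 235.]
side fixture 0.64 [ 568. -168.   35.] [317. 258.]
side board 0.64 [ 537. -103.   46.] [294. 239.]
side retainer_short 0.75 [437. 199.  65.] [224. 171.]
side retainer_short 0.66 [439. 291.  62.] [218. 156.]
side retainer_short 0.56 [342. 151.  46.] [193. 192.]
side retainer_long 0.61 [437. 293.  63.] [217. 156.]
side stand 0.82 [422. 185.  30.] [220. 185.]
```

View pics/scene0.png

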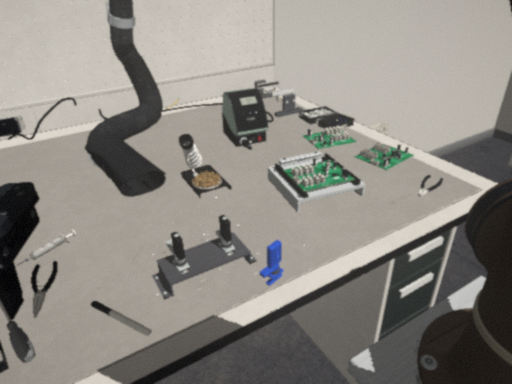

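View pics/side0.png

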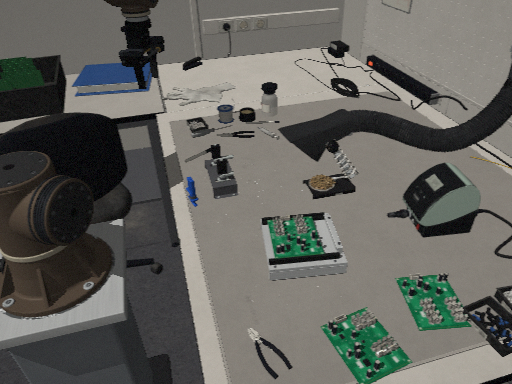

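View pics/wrist0.png

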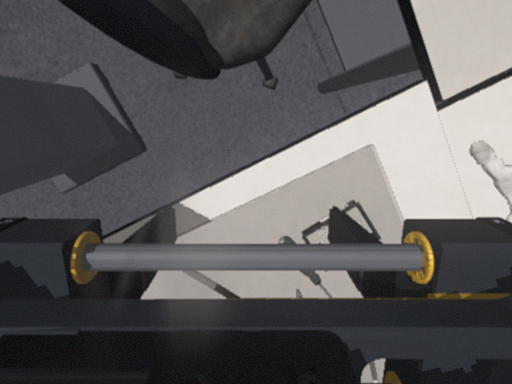

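```bash
python3 -c "
import cv2
for n,c in (('scene0',(150,130,410,310)),('side0',(150,100,420,320))):
    im=cv2.imread('pics/%s.png'%n);x0,y0,x1,y1=c
    cv2.imwrite('pics/%s_c.png'%n,cv2.resize(im[y0:y1,x0:x1],None,fx=2.9,fy=2.7,interpolation=cv2.INTER_CUBIC))
"
```

```text
(no output)
```

View pics/scene0_c.png

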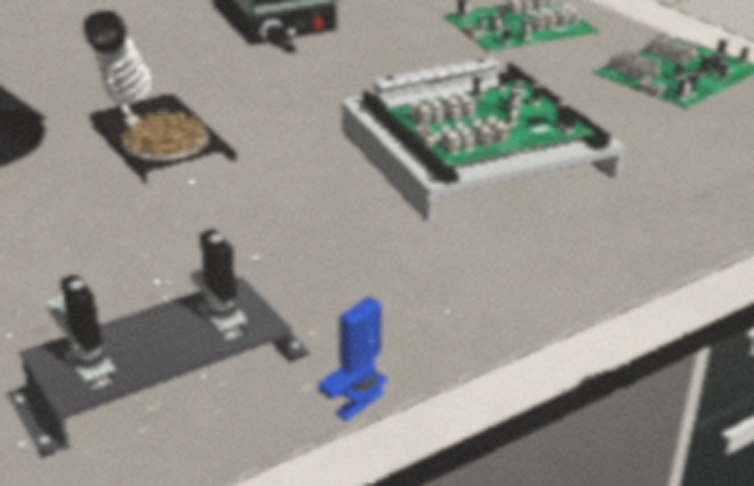

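View pics/side0_c.png

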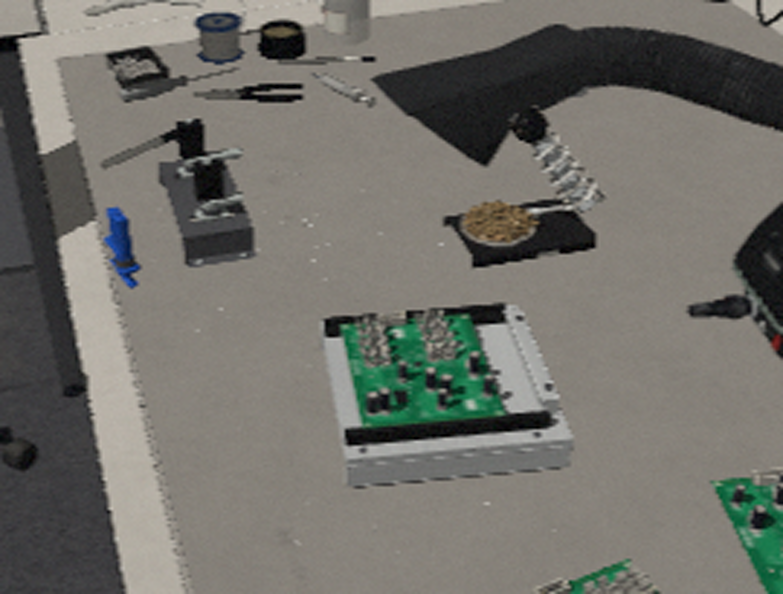

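```bash
python3 - <<'E'
from h import *
s=env.state();p=vision.read_camera("wrist");print(np.array(p["tool_from_camera"]).round(3),p["intrinsics"],s["t"], env.tcp_to_grasp)
print(dir(env))
# stand/fixture details from scene/side
R,c=campose(p,s);print(c)
for n in["scene","side"]:
    q=vision.read_camera(n);print(n,campose(q)[1].round(0))
    for X in([425,206,100],[535,-57,40]): 
        print(np.array(q["intrinsics"])[0,0]/np.linalg.norm(campose(q)[1]-X))
E
```

```text
[[ 1.00000e+00  1.00000e-03  1.00000e-03 -1.07900e+00]
 [-2.00000e-03  9.70000e-01  2.43000e-01 -6.85880e+01]
 [-0.00000e+00 -2.43000e-01  9.70000e-01 -1.69597e+02]
 [ 0.00000e+00  0.00000e+00  0.00000e+00  1.00000e+00]] [[290.97716006   0.         251.73324333]
 [  0.         290.97716006 184.17749292]
 [  0.           0.           1.        ]] 0.9 18.8
['IKError', '__class__', '__delattr__', '__dict__', '__dir__', '__doc__', '__eq__', '__format__', '__ge__', '__getattribute__', '__getstate__', '__gt__', '__hash__', '__init__', '__init_subclass__', '__le__', '__lt__', '__module__', '__ne__', '__new__', '__reduce__', '__reduce_ex__', '__repr__', '__setattr__', '__sizeof__', '__str__', '__subclasshook__', '__weakref__', 'state', 'tcp_to_grasp']
[217.16437049 588.91470048 384.2490095 ]
scene [-96. 450. 505.]
0.5604933305744706
0.4224253244484705
side [ 285. -754.  675.]
0.3594366230819502
0.4155554636573087
```

```bash
python3 -m pendant '[[-211,349,0,0],[-211,349,0,0],[-211,349,0,0],[-211,349,0,0],[-211,349,0,0],[-211,349,0,0],[-211,349,0,0],[-211,349,0,0]]' 
python3 - <<'E'
from h import *
s=env.state();print(s["eef_pos"],s["tcp_rot"],s["qvel"].max())
p=vision.read_camera("wrist");save(p,"w1.png",None,1.5)
for q in ["retainer_short","retainer_long","stand","retainer_short_grip"]:
    for r in vision.find_in(p,q)[:4]:
        w=cam2w(p,r["at"],s);print(q,round(r["confidence"],2),w.round(0),w2px(p,w,s).round(0))
E
```

```text
t: 2.05
eef_pos: [498.1, 213.0, 214.6]
tcp_rot: [3.141, -0.0, 1.105]
ft_force: [-0.5, -0.0, 0.4]
opening: 1.002
[498.09164494 212.95985635 214.59686362] [ 3.14148576e+00 -1.09643723e-04  1.10471224e+00] 0.05269748131456435
retainer_short 0.98 [342. 171.  55.] [151.  61.]
retainer_short 0.82 [439. 207.  85.] [222. 130.]
retainer_long 0.62 [437. 296.  51.] [296.  90.]
stand 0.67 [438. 210.  77.] [224. 127.]
stand 0.61 [433. 252.  33.] [257. 105.]
stand 0.17 [494.  -1.  20.] [109. 234.]
retainer_short_grip 0.96 [436. 210.  79.] [223. 126.]
retainer_short_grip 0.88 [340. 167.  57.] [146.  60.]
retainer_short_grip 0.44 [432. 252.  34.] [257. 104.]
```

View pics/w1.png

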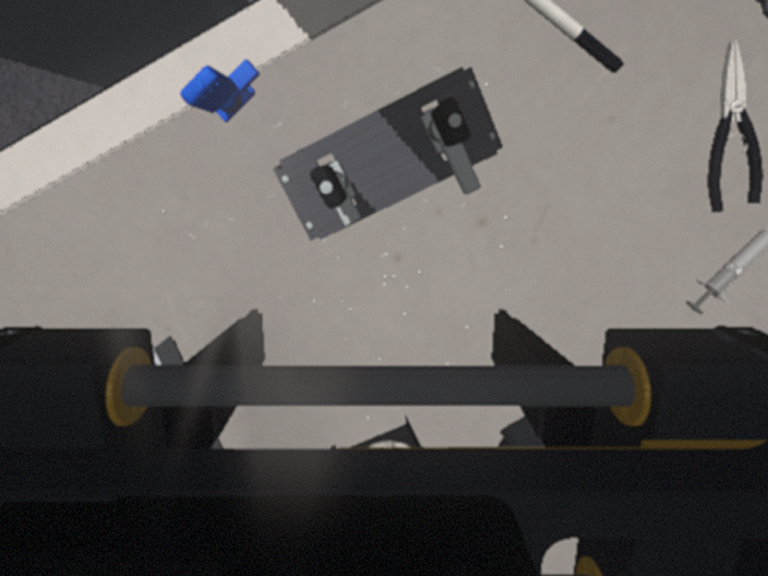

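```bash
python3 - <<'E'
from h import *
s=env.state();p=vision.read_camera("wrist");save(p,"w1c.png",(170,35,350,170),4.2)
C=[px2w(p,u/1.5,v/1.5,32,s) for u,v in((275,168),(468,68),(500,150),(313,240))]
for c in C: print(c.round(1))
c=np.array(C);print("ctr",c.mean(0).round(1),"len",np.linalg.norm(c[1]-c[0]),np.linalg.norm(c[2]-c[3]),"w",np.linalg.norm(c[3]-c[0]),np.linalg.norm(c[2]-c[1]))
d=c[1]+c[2]-c[0]-c[3];print("yaw",np.degrees(np.arctan2(-d[0],d[1])))
for n,u,v in(("short",326,187),("long",455,121)):print(n,px2w(p,u/1.5,v/1.5,98,s).round(1))
E
```

```text
[399.7 172.9  32. ]
[400.5 337.2  32. ]
[465.4 336.1  32. ]
[463.  172.5  32. ]
ctr [432.2 254.7  32. ] len 164.26194334839573 163.6060591017886 w 63.345073683490895 64.84287664554881
yaw -0.5535030953246282
short [431.1 210.   98. ]
long [431.2 300.6  98. ]
```

View pics/w1c.png

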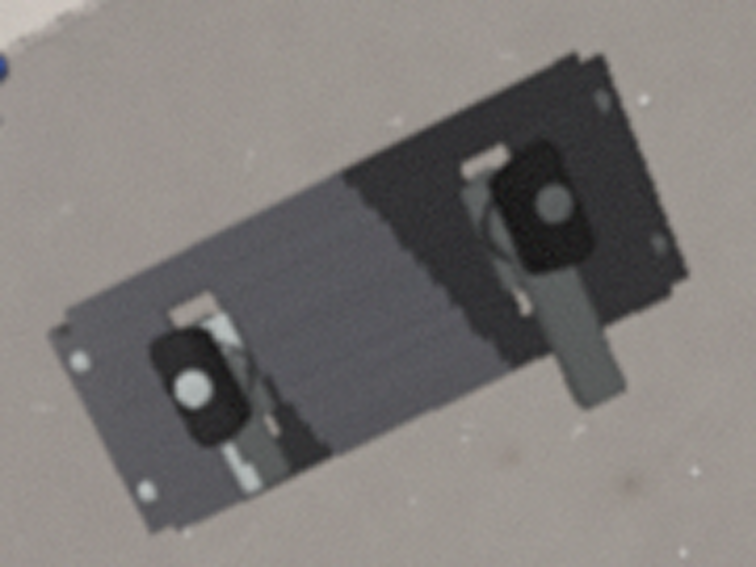

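```bash
python3 -m pendant '[[-200,232,-30,-26.7],[-200,232,-30,-26.7],[-200,232,-30,-26.7],[-200,232,-30,-26.7],[-200,232,-30,-26.7],[-200,232,-30,-26.7],[-200,232,-30,-26.7]]' 
python3 - <<'E'
from h import *
s=env.state()
p=vision.read_camera("wrist");save(p,"w2.png",None,1.5);save(p,"w2c.png",(130,0,370,190),3.1)
for q in ["fixture","board"]:
    for r in vision.find_in(p,q)[:4]:
        w=cam2w(p,r["at"],s);print(q,round(r["confidence"],2),w.round(0),w2px(p,w,s).round(0))
E
```

```text
t: 3.22
eef_pos: [615.0, -66.0, 244.4]
tcp_rot: [-3.141, -0.001, 1.576]
ft_force: [-0.3, -0.5, 0.8]
opening: 1.002
fixture 0.61 [ 593. -101.   36.] [225. 148.]
board 0.68 [536. -95.  45.] [228. 103.]
```

View pics/w2.png

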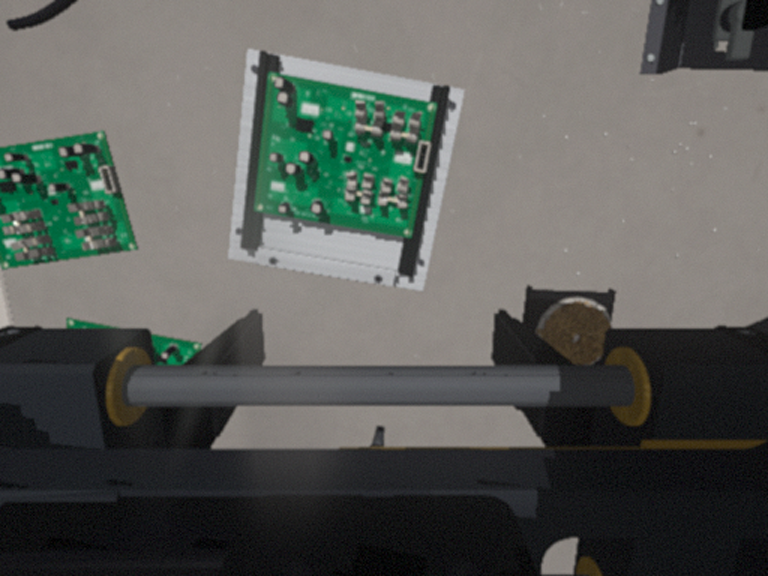

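View pics/w2c.png

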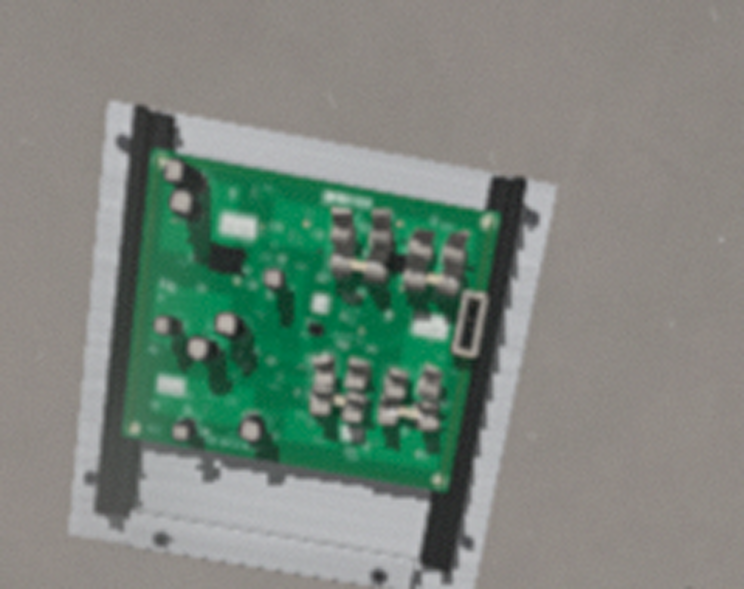

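```bash
cat >> h.py <<'E'
def fit2(M,W):
    M=np.array(M,float)[:,:2];W=np.array(W,float)[:,:2]
    a=M-M.mean(0);b=W-W.mean(0)
    th=np.arctan2((a[:,0]*b[:,1]-a[:,1]*b[:,0]).sum(),(a*b).sum())
    R=np.array([[np.cos(th),-np.sin(th)],[np.sin(th),np.cos(th)]]);t=W.mean(0)-R@M.mean(0)
    return th,t,np.linalg.norm(W-(M@R.T+t),axis=1)
E
python3 - <<'E'
from h import *
s=env.state()
p=vision.read_camera("wrist")
g=lambda u,v,z:px2w(p,130+u/3.1,v/3.1,z,s)
W=[g(110,102,36),g(556,185,36),px2w(p,229/1.5,260/1.5,36,s),px2w(p,423/1.5,290/1.5,36,s)]
M=[(-102,-88),(-102,88),(70,-88),(70,88)]
th,t,e=fit2(M,W);print("fix yaw",np.degrees(th),t.round(1),e.round(1))
B=[g(155,152,46),g(498,213,46),g(128,438,46),g(445,490,46)]
M=[(-55,-67.5),(-55,67.5),(55,-67.5),(55,67.5)]
tb,b,e=fit2(M,B);print("board yaw",np.degrees(tb),b.round(1),e.round(1))
R=np.array([[np.cos(th),-np.sin(th)],[np.sin(th),np.cos(th)]]);print("board in fixture",(R.T@(b-t)).round(1))
for P in((-68,-18),(-100,0),(0,0)):print(P,(R@P+t).round(1))
# draw the overlay
im=cv2.cvtColor(p["pixels"],cv2.COLOR_RGB2BGR);im=cv2.resize(im,None,fx=1.5,fy=1.5)
def poly(pts,z,col):
    q=np.array([w2px(p,[*(R@np.array(P)+t),z],s)*1.5 for P in pts]).round().astype(int);cv2.polylines(im,[q],True,col,1)
poly([(-102,-88),(-102,88),(70,88),(70,-88)],36,(0,0,255))
poly([(-74.5,-39),(-74.5,3),(-61.5,3),(-61.5,-39)],36,(0,255,255))
poly([(55,-60),(55,60),(55.1,60),(55.1,-60)],46,(255,0,255))
cv2.imwrite("pics/w2o.png",im[:330,180:520])
cv2.imwrite("pics/w2o.png",cv2.resize(im[:330,180:520],None,fx=1.7,fy=1.7))
E
```

```text
fix yaw -9.11714885688945 [571.1 -99.3] [1.  0.7 0.7 1.3]
board yaw -8.955597198341929 [539.8 -93.8] [1.8 1.7 2.2 2.3]
board in fixture [-31.7   0.4]
(-68, -18) [ 501.1 -106.3]
(-100, 0) [472.3 -83.4]
(0, 0) [571.1 -99.3]
```

View pics/w2o.png

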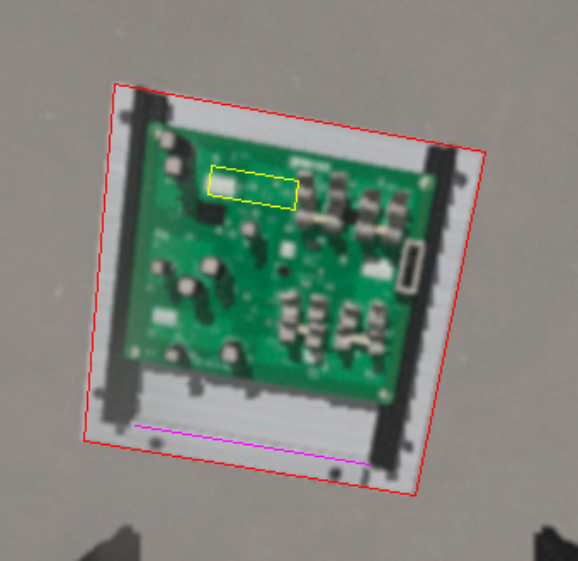

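```bash
python3 -m pendant '[[-15,-62,30,9.4],[-15,-124,60,9.4],[-15,-153,120,9.4],[-15,-153,180,9.4],[-15,-153,192,9.4],[-15,-153,204,9.4],[-15,-153,204,9.4]]' 1
python3 - <<'E'
from h import *
s=env.state();print(s["eef_pos"].round(1),np.degrees(s["tcp_rot"]).round(2),s["ft_force"].round(1))
p=vision.read_camera("side");save(p,"s3.png",(230,170,380,300),5)
p=vision.read_camera("wrist");save(p,"w3.png")
E
```

```text
t: 4.3
eef_pos: [462.3, -80.7, 40.8]
tcp_rot: [-3.141, -0.0, 1.414]
ft_force: [1.3, 0.2, -0.1]
opening: 0.32
[462.3 -80.7  40.8] [-1.7998e+02 -2.0000e-02  8.1020e+01] [ 1.3  0.2 -0.1]
```

View pics/s3.png

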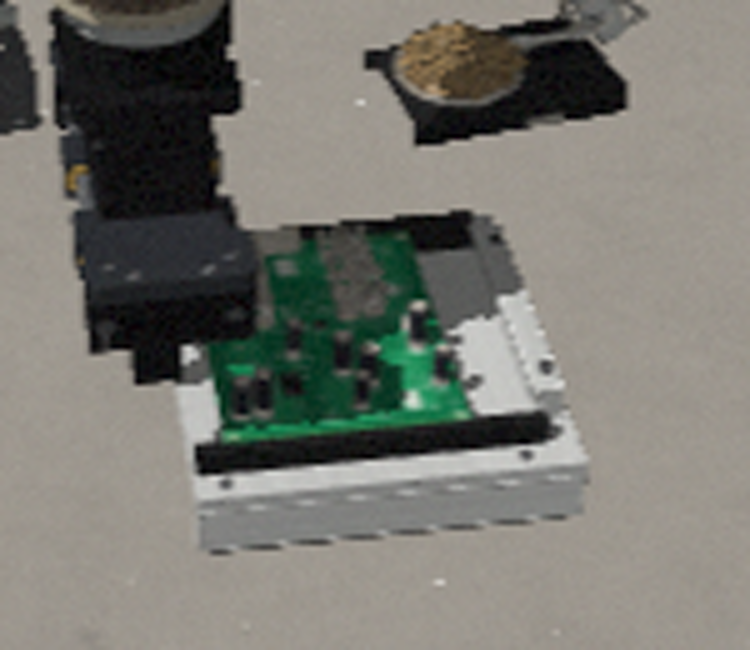

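View pics/w3.png

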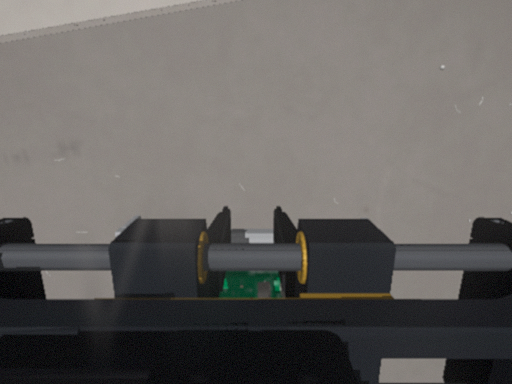

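```bash
python3 -m pendant '[[0,4,0.8,0],[0,8,0.8,0],[0,12,0.8,0],[0,16,0.8,0],[0,21,0.8,0],[0,26,0.8,0],[0,31,0.8,0],[0,35,0.8,0]]' 1
python3 - <<'E'
from h import *
s=env.state();print(s["ft_force"].round(1))
p=vision.read_camera("side");save(p,"s4.png",(230,170,380,300),5)
E
```

```text
t: 5.4
eef_pos: [497.6, -86.5, 40.9]
tcp_rot: [3.14, -0.0, 1.414]
ft_force: [-1.4, 0.8, 2.0]
opening: 0.004
[-1.4  0.8  2. ]
```

View pics/s4.png

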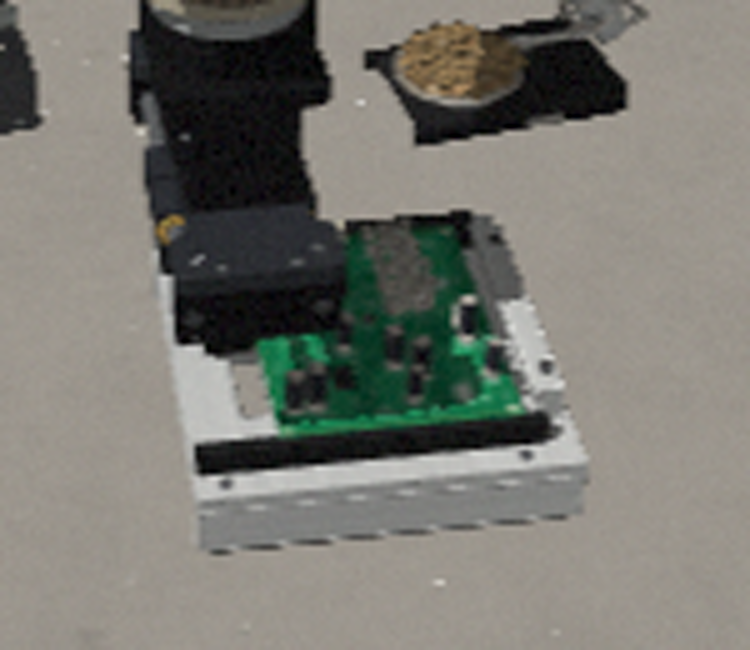

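```bash
python3 -m pendant '[[0,2,0,0],[0,4,0,0],[0,6,0,0],[0,6,0,0]]' 1;
```

```text
t: 5.95
eef_pos: [504.3, -87.7, 40.9]
tcp_rot: [3.139, 0.0, 1.414]
ft_force: [0.0, -0.2, -0.6]
opening: 0.001
```

```bash
python3 -m pendant '[[0,1,0,0],[0,2,0,0],[0,2,0,0]]' 1;
```

```text
t: 6.32
eef_pos: [505.8, -87.8, 40.8]
tcp_rot: [3.14, -0.0, 1.414]
ft_force: [-3.9, 1.2, 2.2]
opening: 0.005
```

```bash
python3 -m pendant '[[0,1,0,0],[0,1,0,0],[0,1,0,0]]' 1;
```

```text
t: 6.7
eef_pos: [506.0, -87.8, 40.8]
tcp_rot: [-3.141, -0.0, 1.414]
ft_force: [-5.3, 1.8, 3.7]
opening: 0.002
```

```bash
python3 -m pendant '[[0,1,0,0],[0,1,0,0],[0,1,0,0]]' 1;
```

```text
t: 7.08
eef_pos: [506.1, -87.7, 40.7]
tcp_rot: [-3.139, -0.0, 1.414]
ft_force: [-6.7, 1.2, 4.3]
opening: 0.004
```

```bash
python3 -m pendant '[[0,-8,0,0],[0,-15,-10,0],[0,-15,-60,0],[-10,20,-85,0],[-19,75,-85,0],[-19,78,-85,0],[-19,78,-85,0],[-19,78,-85,0]]' 1
python3 - <<'E'
from h import *
s=env.state();print(s["qvel"].round(3),s["ft_force"].round(1))
p=vision.read_camera("wrist");save(p,"w5.png",None,1.5)
np.savez("w5.npz",px=p["pixels"],e=s["eef_pos"],r=s["tcp_rot"])
E
```

```text
t: 8.07
eef_pos: [579.3, -118.3, 125.6]
tcp_rot: [-3.138, -0.001, 1.414]
ft_force: [-0.2, -0.5, -0.2]
opening: 0.006
[ 0.    -0.001 -0.004  0.001  0.002 -0.001] [-0.2 -0.5 -0.2]
```

View pics/w5.png

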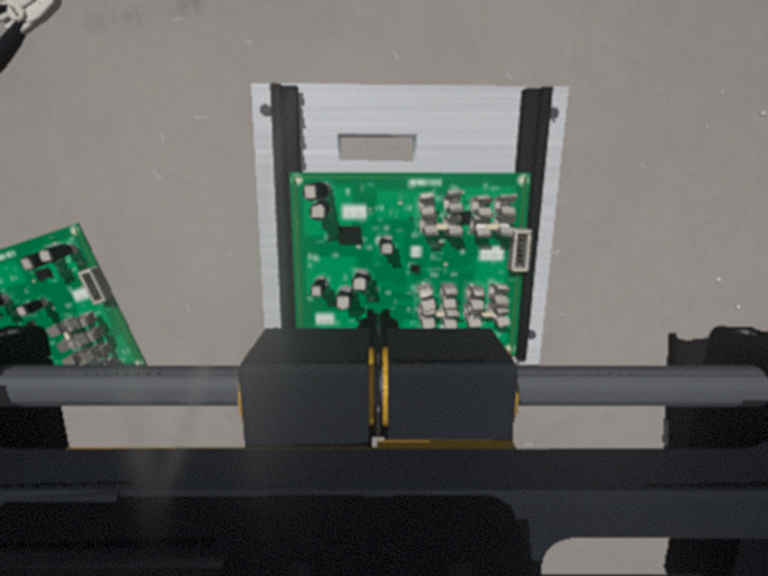

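Slot clearly visible at (377,147)/1.5, front plate edge and board front edge in view. Measure the slot's mouth closely.

```bash
python3 - <<'E'
from h import *
p=vision.read_camera("wrist")
save(p,"w5c.png",(160,50,390,130),3.4)
E
```

```text
(no output)
```

View pics/w5c.png

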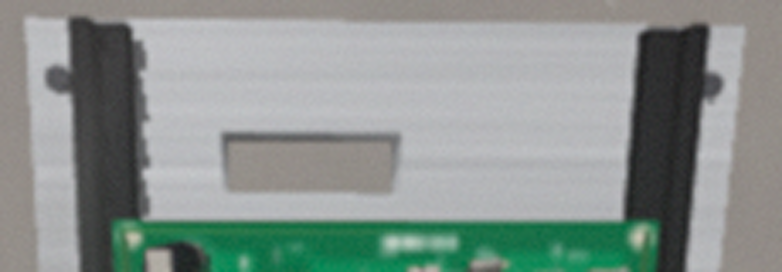

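```bash
python3 - <<'E'
from h import *
d=np.load("w5.npz");s={"eef_pos":d["e"],"tcp_rot":d["r"]}
p=vision.read_camera("wrist")
g=lambda u,v,z:px2w(p,160+u/3.4,50+v/3.4,z,s)
S=[g(221,132,36),g(401,133,36),g(224,193,36),g(397,194,36)]
th,t,e=fit2([(-74.5,-39),(-74.5,3),(-61.5,-39),(-61.5,3)],S)
print("slot only: yaw",np.degrees(th),t.round(1),e.round(1),"ctr",np.mean(S,0).round(1))
S2=S+[g(26,17,36),g(744,26,36)]
th,t,e=fit2([(-74.5,-39),(-74.5,3),(-61.5,-39),(-61.5,3),(-102,-88),(-102,88)],S2)
R=np.array([[np.cos(th),-np.sin(th)],[np.sin(th),np.cos(th)]])
print("yaw",np.degrees(th),t.round(1),e.round(1),"slot",(R@[-68,-18]+t).round(1))
b=[g(112,219,46),g(660,224,46)]
for x in b: print("board front corner fx",(R.T@(x[:2]-t)).round(1))
E
```

```text
slot only: yaw -9.209355601835284 [570.  -99.9] [1.7 1.7 1.3 1.2] ctr [ 500.  -106.8   36. ]
yaw -9.528230853989472 [ 570.2 -100.4] [1.7 2.  1.2 1.1 0.6 0.8] slot [ 500.2 -106.9]
board front corner fx [-54.1 -66.5]
board front corner fx [-54.4  68. ]
```

```bash
python3 -m pendant '[[0,-40,-40,0],[40,-80,-50,0],[100,-110,-50,-9],[160,-118,-50,-9],[220,-118,-50,-9],[280,-118,-50,-9],[313,-118,-50,-9],[313,-118,-50,-9]]' 0
python3 -m pendant '[[0,0,0,0],[0,0,0,0]]' 0
python3 - <<'E'
from h import *
s=env.state();print(s["eef_pos"],s["tcp_rot"],s["qvel"].round(3))
p=vision.read_camera("wrist");save(p,"w6.png",None,1.5);save(p,"w6c.png",(160,20,390,170),3.4)
np.savez("w6.npz",px=p["pixels"],e=s["eef_pos"],r=s["tcp_rot"])
E
```

```text
t: 9.22
eef_pos: [511.8, 210.8, 176.0]
tcp_rot: [-3.139, -0.001, 1.574]
ft_force: [0.2, 0.5, -0.5]
opening: 0.79
t: 9.48
eef_pos: [511.7, 209.9, 176.1]
tcp_rot: [-3.139, -0.001, 1.573]
ft_force: [0.0, -0.4, 0.3]
opening: 0.977
[511.69870882 209.87129732 176.10765369] [-3.13905272e+00 -8.23604177e-04  1.57331109e+00] [-0.004  0.002 -0.002  0.001 -0.     0.001]
```

View pics/w6.png

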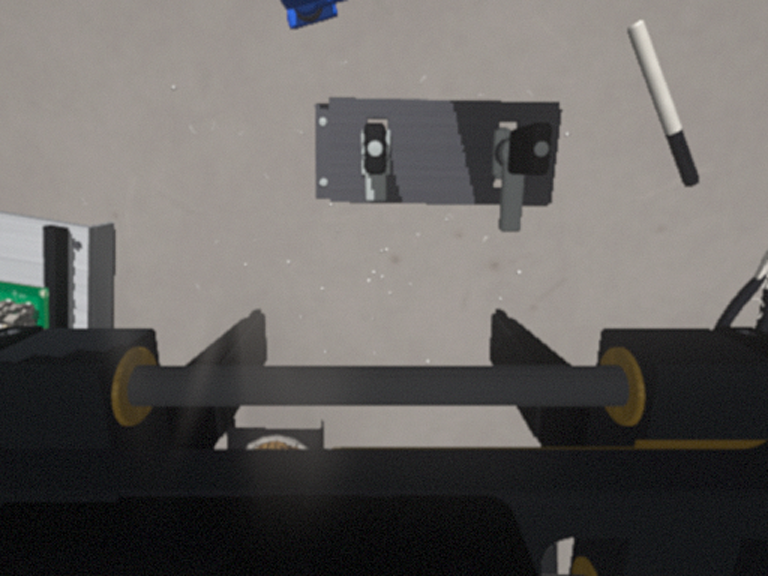

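View pics/w6c.png

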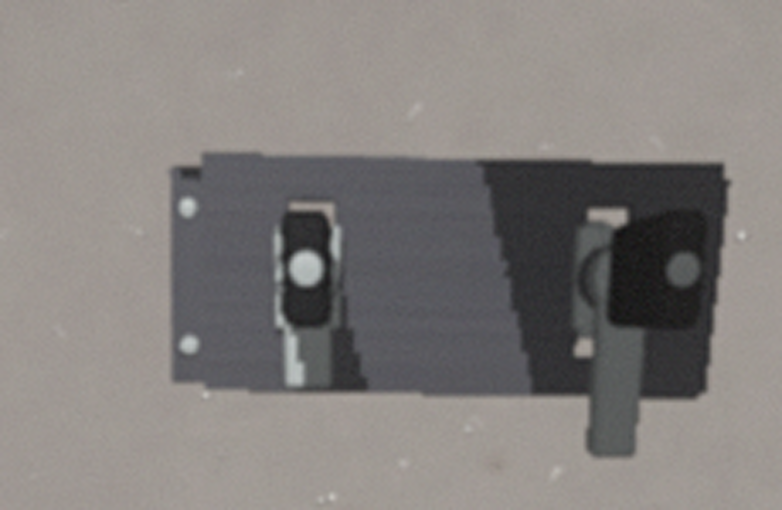

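```bash
python3 - <<'E'
from h import *
d=np.load("w6.npz");s={"eef_pos":d["e"],"tcp_rot":d["r"]}
p=vision.read_camera("wrist")
g=lambda u,v,z:px2w(p,160+u/3.4,20+v/3.4,z,s)
a=g(305,268,98);print("knob",a.round(1))
a2=g(307.5,384,53.5);print("arm tip",a2.round(1),"yaw",np.degrees(np.arctan2(a2[1]-a[1],a2[0]-a[0])),np.linalg.norm((a2-a)[:2]))
w=[g(u,v,98) for u,v in((283,212),(330,212),(283,326),(330,326))];print(np.mean(w,0).round(1),[x.round(1) for x in w])
la=g(682,269,98);lt=g(612,455,53.5);print("long",la.round(1),lt.round(1))
q=vision.find_in(p,"retainer_short_grip")
for r in q[:2]:print(r["confidence"],cam2w(p,r["at"],s).round(1))
T=np.array([[np.cos(d["r"][2]),np.sin(d["r"][2])],[np.sin(d["r"][2]),-np.cos(d["r"][2])]])
print("tool shift to knob",(T.T@(a[:2]-d["e"][:2])).round(1))
E
```

```text
knob [432.6 207.4  98. ]
arm tip [463.2 208.   53.5] yaw 1.0413884817162813 30.617992237061735
[433.  207.8  98. ] [array([419.9, 202.2,  98. ]), array([419.8, 213.3,  98. ]), array([446.2, 202.1,  98. ]), array([446.2, 213.6,  98. ])]
long [432.5 298.2  98. ] [483.7 298.5  53.5]
0.84 [342.7 162.2  33.7]
0.68 [437.3 207.3  94.2]
tool shift to knob [ -2.2 -79.1]
```

```bash
python3 -m pendant '[[-2,-50,0,0],[-2,-79,10,0],[-2,-79,60,0],[-2,-79,90,0],[-2,-79,104,0],[-2,-79,104,0]]' 0
python3 - <<'E'
from h import *
s=env.state();print(s["eef_pos"],s["ft_force"].round(1))
p=vision.read_camera("scene");save(p,"s7.png",(150,150,320,310),4)
E
```

```text
t: 10.38
eef_pos: [432.7, 207.7, 72.1]
tcp_rot: [-3.138, -0.001, 1.573]
ft_force: [-0.6, -0.5, 0.5]
opening: 1.001
[432.71078525 207.72271706  72.06292058] [-0.6 -0.5  0.5]
```

View pics/s7.png

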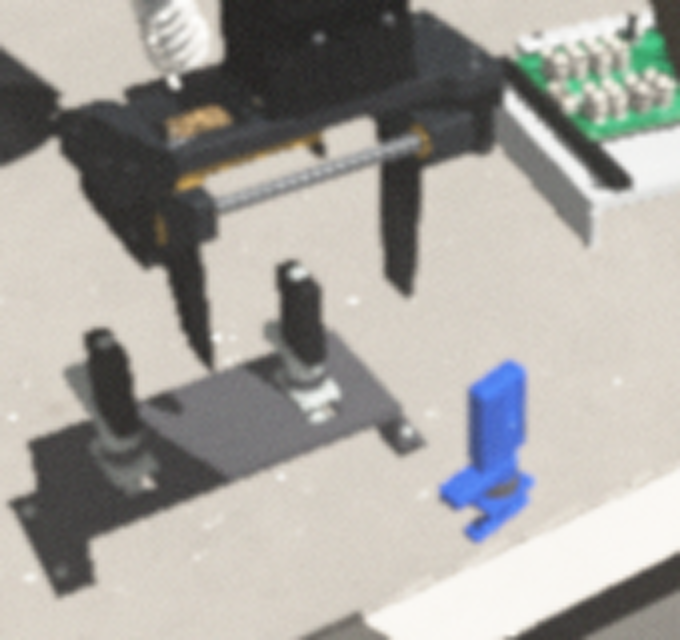

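```bash
python3 -m pendant '[[0,0,0,0],[0,0,0,0],[0,0,0,0],[0,0,0,0],[0,0,0,0],[0,0,0,0],[0,0,0,0],[0,0,0,0]]' 1;python3 -m pendant '[[0,0,0,0],[0,0,0,0]]' 1
```

```text
t: 11.42
eef_pos: [433.0, 207.9, 72.7]
tcp_rot: [-3.139, -0.001, 1.573]
ft_force: [0.0, -0.2, -0.4]
opening: 0.21
t: 11.68
eef_pos: [433.0, 207.9, 72.7]
tcp_rot: [-3.139, -0.001, 1.573]
ft_force: [0.3, -0.1, 0.9]
opening: 0.122
```

```bash
python3 -m pendant '[[0,0,-10,0],[0,0,-25,0],[0,0,-50,0],[0,0,-80,0],[0,0,-80,0]]' 1
python3 - <<'E'
from h import *
s=env.state();print(s["eef_pos"],s["ft_force"].round(1),s["opening"])
p=vision.read_camera("side");save(p,"s8.png",(160,80,290,220),4.5)
p=vision.read_camera("scene");save(p,"s8b.png",(150,130,320,290),4)
E
```

```text
t: 12.3
eef_pos: [433.9, 208.1, 154.7]
tcp_rot: [3.14, -0.002, 1.573]
ft_force: [0.2, 1.1, -2.9]
opening: 0.124
[433.92060168 208.07089424 154.68163136] [ 0.2  1.1 -2.9] 0.12447183303566249
```

View pics/s8.png

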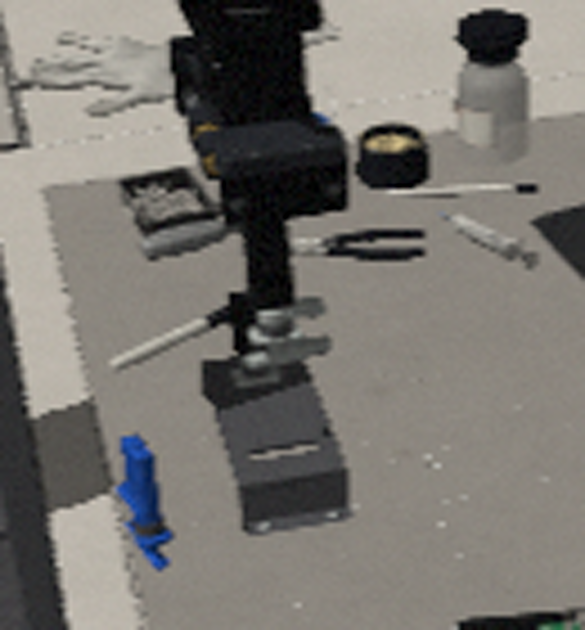

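View pics/s8b.png

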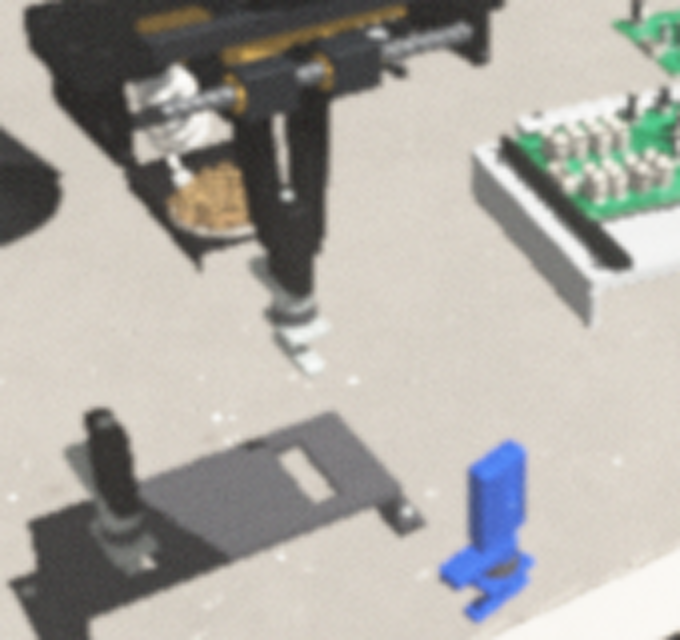

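```bash
python3 -m pendant '[[-20,0,-5,10],[-65,10,-5,20],[-115,20,-5,30],[-165,30,-5,40],[-215,42,-5,50],[-265,54,-5,60],[-305,64,-5,70],[-315,66,-5,80]]' 1
python3 -m pendant '[[0,0,0,10],[0,0,0,19.4],[0,0,0,19.4],[0,0,0,19.4]]' 1
python3 - <<'E'
from h import *
s=env.state();print(s["eef_pos"],s["tcp_rot"],s["ft_force"].round(1),s["opening"],s["qvel"].round(3),s["joints"].round(2))
r=s["tcp_rot"][2];T=np.array([[np.cos(r),np.sin(r)],[np.sin(r),-np.cos(r)]])
print("yaw",np.degrees(r),"shift",(T.T@(np.array([500.3,-106.8])-s["eef_pos"][:2])).round(2))
p=vision.read_camera("side");save(p,"s9.png",(210,130,370,290),4)
p=vision.read_camera("scene");save(p,"s9b.png",(230,100,390,230),4.5)
p=vision.read_camera("wrist");save(p,"w9.png",None,1.5)
E
```

```text
t: 13.4
eef_pos: [499.5, -109.3, 155.6]
tcp_rot: [-3.139, 0.004, 0.168]
ft_force: [0.2, -1.3, -1.4]
opening: 0.122
t: 13.9
eef_pos: [499.3, -109.2, 155.0]
tcp_rot: [-3.141, 0.005, -0.167]
ft_force: [0.0, 0.7, -0.7]
opening: 0.126
[ 499.26014676 -109.16332717  155.02100187] [-3.14051122  0.00519359 -0.16660056] [ 0.   0.7 -0.7] 0.12593037616101077 [ 0.002 -0.006 -0.004 -0.     0.     0.01 ] [-0.34  0.41  1.9   0.    0.84 -0.18]
yaw -9.545509029281924 shift [ 0.63 -2.5 ]
```

View pics/s9.png

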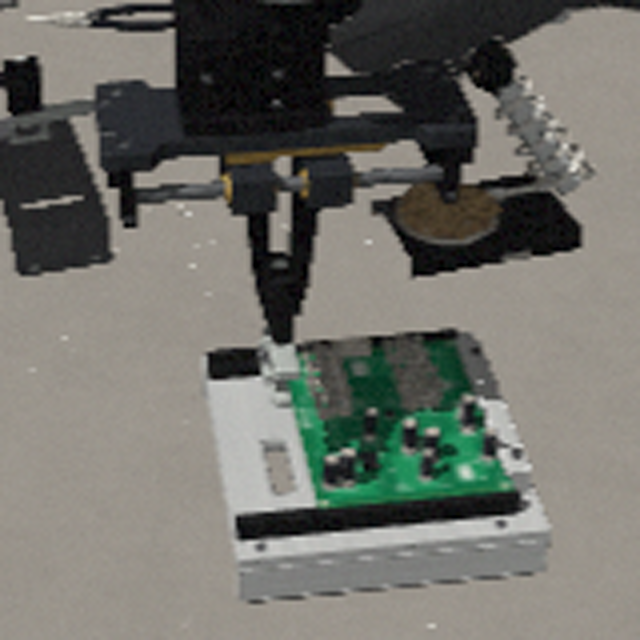

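View pics/s9b.png

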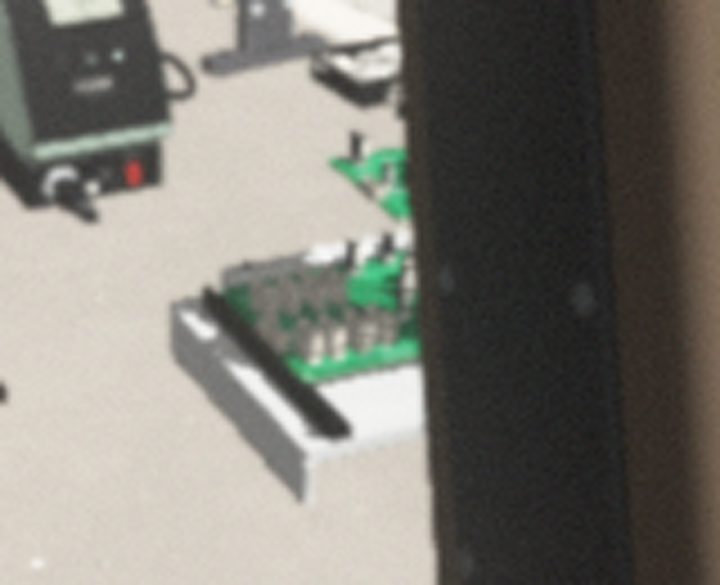

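View pics/w9.png

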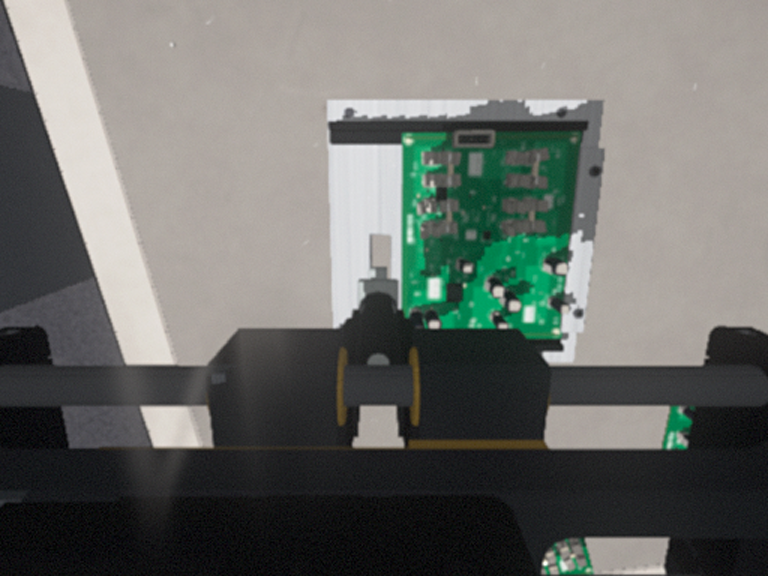

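```bash
python3 -m pendant '[[0.6,-2.5,15,0],[0.6,-2.5,35,0],[0.6,-2.5,52,0],[0.6,-2.5,55,0],[0.6,-2.5,55,0]]' 1
python3 - <<'E'
from h import *
s=env.state();print(s["eef_pos"],s["tcp_rot"],s["ft_force"].round(1))
p=vision.read_camera("side");save(p,"s10.png",(240,190,320,270),8)
R=(lambda a:np.array([[np.cos(a),-np.sin(a)],[np.sin(a),np.cos(a)]]))(np.radians(-9.4))
im=p["pixels"]
p=vision.read_camera("wrist");save(p,"w10.png",(190,60,320,235),4)
c=lambda P:w2px(p,[*(R@np.array(P)+[500.3,-106.8]),36],s)
for P in((-6.5,-21),(-6.5,21),(6.5,21),(6.5,-21)):print(((c(P)-[190,60])*4).round(0))
E
```

```text
t: 14.68
eef_pos: [500.2, -106.7, 100.2]
tcp_rot: [-3.141, 0.005, -0.168]
ft_force: [-0.7, 0.1, -1.0]
opening: 0.124
[ 500.20162773 -106.6650082   100.23080433] [-3.14057414  0.00488158 -0.16799693] [-0.7  0.1 -1. ]
[223. 632.]
[221. 439.]
[285. 439.]
[283. 632.]
```

View pics/s10.png

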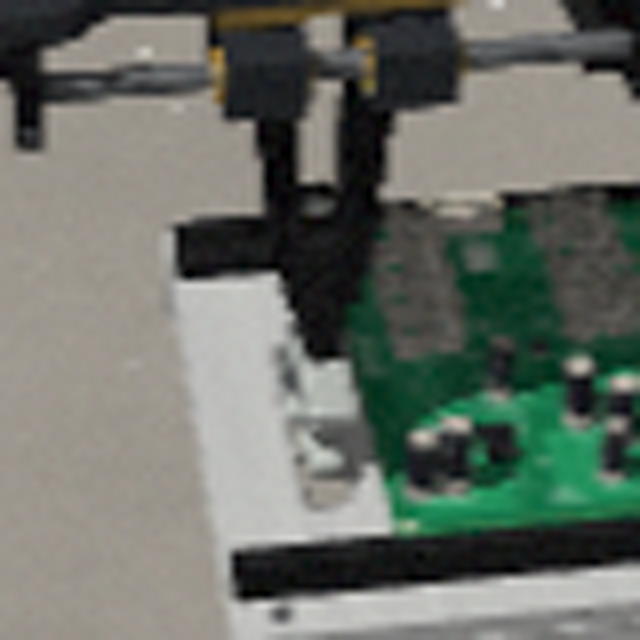

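View pics/w10.png

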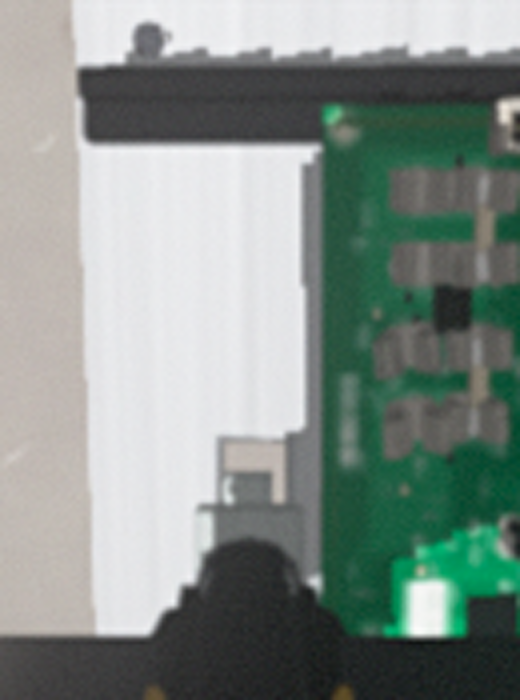

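```bash
python3 - <<'E'
from h import *
s=env.state();p=vision.read_camera("wrist")
Rw=Rt(s["tcp_rot"])
for n,X in (("foot end top",[[-5,-18,51.1],[5,-18,51.1]]),("foot end bottom",[[-5,-18,58.1],[5,-18,58.1]]),("collar",[[-10,-15,35.6],[10,-15,35.6]])):
    print(n,[((w2px(p,Rw@np.array(x)+s["eef_pos"],s)-[190,60])*4).round(0) for x in X])
E
```

```text
foot end top [array([225., 466.]), array([277., 466.])]
foot end bottom [array([226., 459.]), array([276., 459.])]
collar [array([196., 501.]), array([306., 501.])]
```

```bash
python3 -m pendant '[[0.4,-0.8,3,0],[0.4,-0.8,6,0],[0.4,-0.8,9,0],[0.4,-0.8,12,0],[0.4,-0.8,12,0]]' 1
```

```text
t: 15.45
eef_pos: [500.8, -106.0, 88.7]
tcp_rot: [-3.141, 0.004, -0.168]
ft_force: [-0.4, 0.9, -0.8]
opening: 0.126
```

Foot bottom is now near z≈30, inside the slot with no force. Continue to the seat.

```bash
python3 -m pendant '[[0,0,3,0],[0,0,6,0],[0,0,9,0],[0,0,11,0],[0,0,11,0]]' 1; python3 -m pendant '[[0,0,1.5,0],[0,0,1.5,0]]' 1
```

```text
t: 16.08
eef_pos: [500.7, -106.0, 77.5]
tcp_rot: [-3.141, 0.004, -0.168]
ft_force: [0.2, 0.4, -2.2]
opening: 0.122
t: 16.32
eef_pos: [500.9, -106.0, 76.7]
tcp_rot: [-3.141, 0.004, -0.168]
ft_force: [-2.1, 0.9, 8.9]
opening: 0.125
```

```bash
python3 - <<'E'
from h import *
p=vision.read_camera("side");save(p,"s11.png",(240,190,320,270),8)
E
python3 -m pendant '[[0,0,-0.5,0],[0,0,-0.5,-10],[0,0,-0.5,-20],[0,0,-0.5,-30],[0,0,-0.5,-30]]' 1
```

```text
t: 17.0
eef_pos: [500.9, -106.1, 77.1]
tcp_rot: [-3.139, 0.003, 0.354]
ft_force: [0.8, 0.6, -1.7]
opening: 0.123
```

View pics/s11.png

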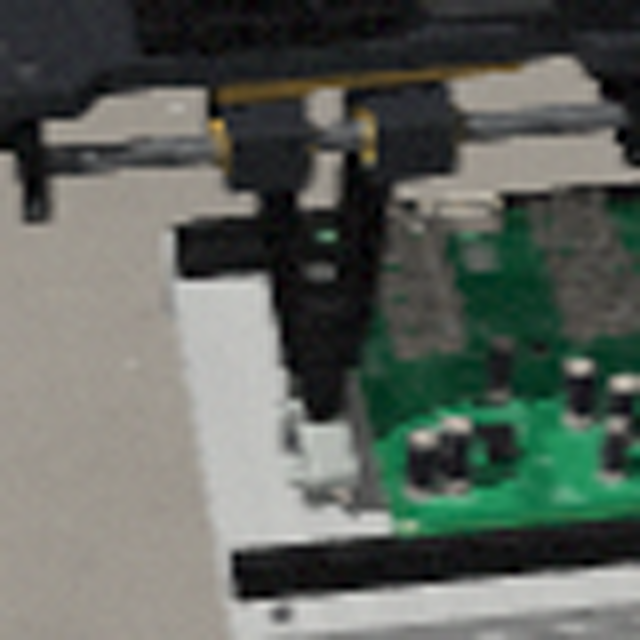

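```bash
python3 -m pendant '[[0,0,0,-10],[0,0,0,-20],[0,0,0,-30],[0,0,0,-40],[0,0,0,-50],[0,0,0,-60.3],[0,0,0,-60.3],[0,0,0,-60.3]]' 1
python3 - <<'E'
from h import *
s=env.state();print(np.degrees(s["tcp_rot"]))
p=vision.read_camera("side");save(p,"s12.png",(240,190,320,270),8)
E
```

```text
t: 18.0
eef_pos: [500.9, -106.1, 77.1]
tcp_rot: [-3.138, -0.001, 1.401]
ft_force: [-0.4, -0.5, -1.4]
opening: 0.125
[-1.79800708e+02 -4.39337354e-02  8.02595465e+01]
```

View pics/s12.png

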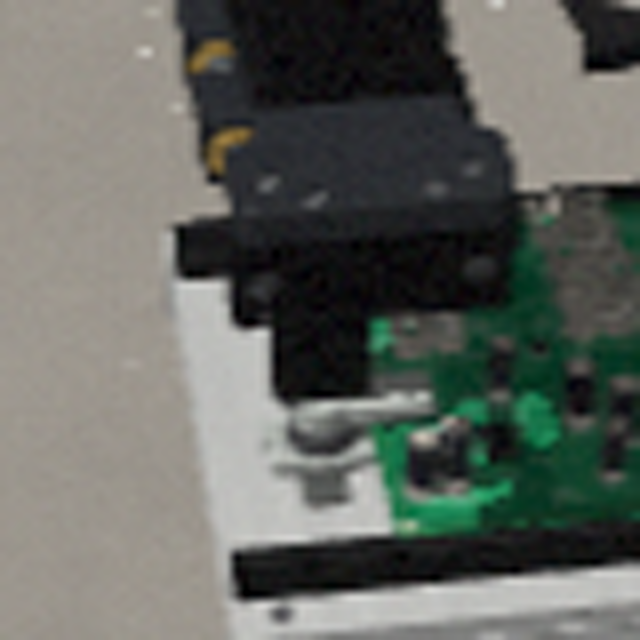

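```bash
python3 -m pendant '[[0,0,0.6,0],[0,0,0.6,0]]' 1; python3 -m pendant '[[0,0,0,0],[0,0,0,0],[0,0,0,0],[0,0,0,0],[0,0,0,0]]' 0.6;python3 -m pendant '[[0,0,-15,0],[0,0,-40,0],[0,0,-75,0],[0,20,-75,0],[0,60,-75,0],[0,82,-75,0],[0,82,-75,0],[0,82,-75,0]]' 0.6
python3 - <<'E'
from h import *
s=env.state();print(s["eef_pos"].round(1),s["qvel"].round(3))
p=vision.read_camera("side");save(p,"s13.png",(240,190,340,280),7)
p=vision.read_camera("wrist");save(p,"w13.png",(160,40,390,220),3.3)
np.savez("w13.npz",e=s["eef_pos"],r=s["tcp_rot"])
E
```

```text
t: 18.3
eef_pos: [500.9, -106.0, 76.7]
tcp_rot: [-3.138, -0.001, 1.4]
ft_force: [0.0, 0.0, 2.7]
opening: 0.124
t: 18.92
eef_pos: [500.9, -106.1, 76.7]
tcp_rot: [-3.138, -0.001, 1.4]
ft_force: [-0.3, 0.4, -0.2]
opening: 0.401
t: 19.92
eef_pos: [581.1, -119.8, 151.8]
tcp_rot: [-3.138, -0.001, 1.4]
ft_force: [0.4, -0.3, -0.3]
opening: 0.398
[ 581.1 -119.8  151.8] [-0.002 -0.003  0.008 -0.001 -0.004 -0.001]
```

View pics/s13.png

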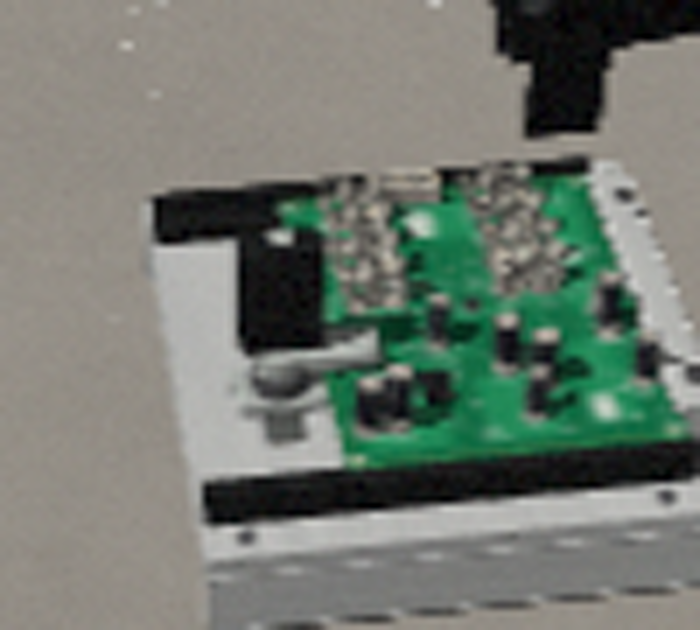

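View pics/w13.png

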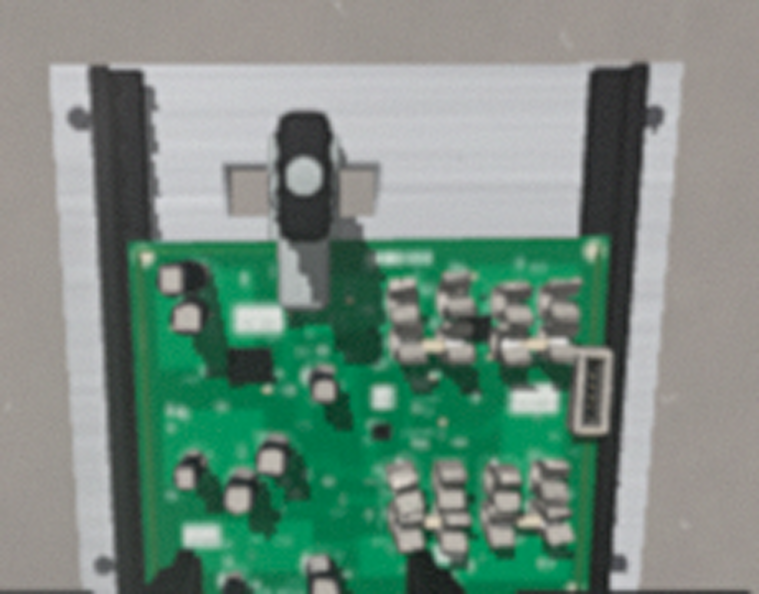

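```bash
python3 - <<'E'
from h import *
d=np.load("w13.npz");s={"eef_pos":d["e"],"tcp_rot":d["r"]}
p=vision.read_camera("wrist")
g=lambda u,v,z:px2w(p,160+u/3.3,40+v/3.3,z,s)
F=[g(50,66,36),g(683,65,36)];v=F[1]-F[0];fy=np.degrees(np.arctan2(-v[0],v[1]));print("fix yaw",fy)
k=g(303,176,102);a=g(303,305,57.5);print(k,a,"arm yaw",np.degrees(np.arctan2(a[1]-k[1],a[0]-k[0])))
B=[g(132,243,46),g(610,240,46)];ex=np.array([np.cos(np.radians(fy)),np.sin(np.radians(fy)),0])
f=np.mean(F,0);print([ (ex@(b-f)-102).round(1) for b in B])
E
python3 -m pendant '[[19,50,-10,0],[19,100,-20,0],[19,105,-20,0],[19,105,-20,0],[19,105,-20,0]]'
python3 - <<'E'
from h import *
s=env.state();print(s["eef_pos"].round(1),s["qvel"].round(3))
p=vision.read_camera("wrist");save(p,"w14.png",(130,0,390,210),3)
p=vision.read_camera("scene");save(p,"s14.png",(150,130,400,300),3)
E
```

```text
fix yaw -9.58150749869611
[ 500.50045822 -106.69061061  102.        ] [ 530.83376335 -111.79698286   57.5       ] arm yaw -9.555697476359905
[np.float64(-54.3), np.float64(-54.9)]
t: 20.7
eef_pos: [686.9, -119.0, 171.4]
tcp_rot: [-3.137, -0.001, 1.4]
ft_force: [-0.3, 0.2, 0.2]
opening: 0.397
[ 686.9 -119.   171.4] [ 0.001 -0.005 -0.005 -0.    -0.    -0.001]
```

View pics/w14.png

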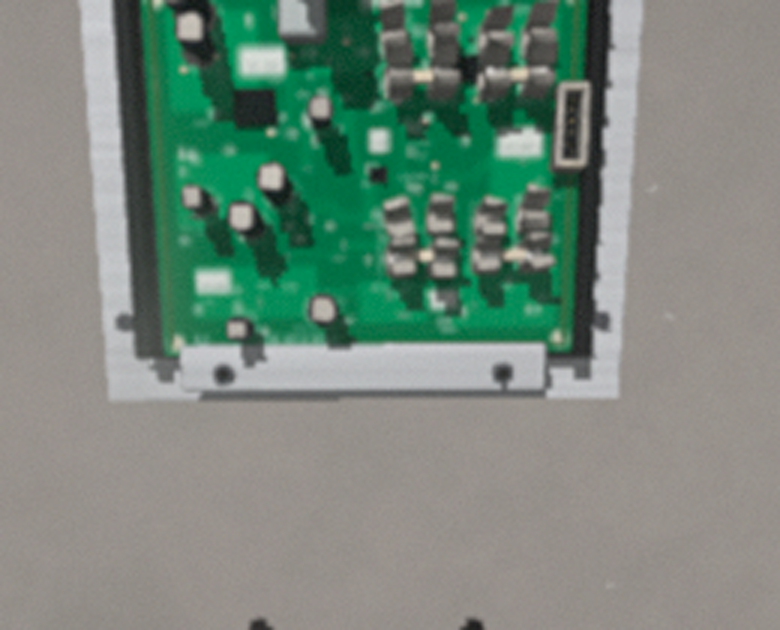

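View pics/s14.png

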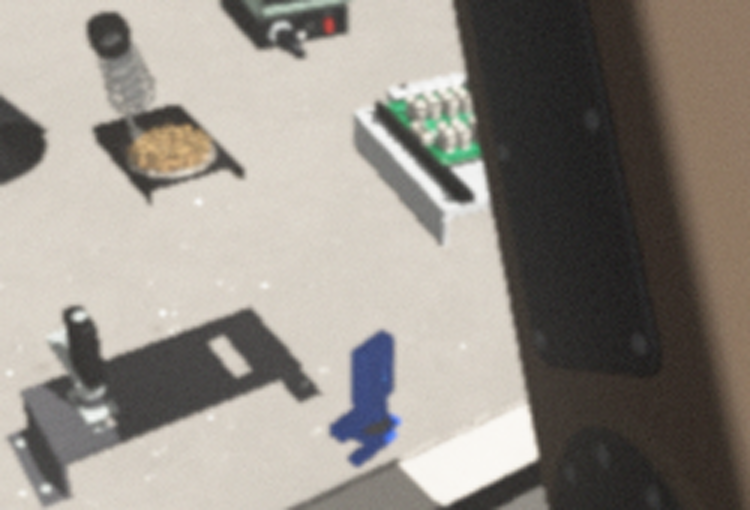

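The board's rear edge (row ~345) is tucked under the stop's lip with no gap. The arm yaw of -9.56° matches the fixture's -9.58°, and the long retainer and the blue look-alike have not been moved. Handing in.

```bash
python3 -c "
from cell import job
print(job.job_done())"
```

```text
the job is handed in; nothing more can be done
None
```

I slid the board home, then fitted the short-armed retainer through the slot and turned it a quarter turn to lock it. I handed the job in at about 20.8 s.

**Board:** I pushed it with closed fingers until it stopped moving, at about 7 N. The last picture shows its rear edge under the stop's lip with no visible gap. Its front edge measured -54.3 to -54.9 mm against the nominal -55 mm, which is within measurement error.

**Short retainer:** The collar met the plate at the expected height, with 8.9 N of contact force, and the turn to point in over the board met no resistance. After release its arm is at -9.56° and the fixture at -9.58°. The slot is open on both sides of the shank, so the foot lies crosswise; I could not see the foot itself under the plate.

**Rest of the scene:** The long retainer is still in its stand and the blue look-alike was not touched. The gripper was clear of everything at hand-in.

No check failed. The wrist-camera measurements of the slot differed by up to about 1 mm, and the push contact agreed with the value I used.

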